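Pull the spacer from the gang bed and wedge the tool blocks tight

TASK

Take both tool blocks out of the lathe bed and stand them on the rubber mat, then lift out the spacer plate behind them and stand it in the shallow tray. Put the blocks back in the bed in line, squarely, the block with the three round bores against the back stop and the block with the two square bits right in front of it, and last drive the brass wedge, point down and straight face to the front stop, firmly into the middle of the gap left so that it locks the row tight. Let go of everything and leave the oil bottle and the wrench alone.

Things in the scene. Friction and masses are not known exactly. Their poses are not given: they have to be found in the camera images.
- bed: Fixed oiled steel plate 150 (x) x 112 (y) x 12 mm (floor at z = 12), dark stops 16 mm thick, inner faces at x = +44.5 (back: 50 mm above the floor, 44 mm wide notch in its middle for a finger) and -44.5 (front: 66 mm above it, 90 mm wide). Origin: centre of underside. Start row from the back: spacer, both blocks in either order, 1 mm apart. Blocks tight, spacer out: 21 mm gap in front.
- drill_block: Grey aluminium block, 34 (x) x 66 (y) x 50 mm, three round dark bores in its flat top; 0.3 kg. Origin: centre of its underside; its axes lie along the bed's at the start. Grip it across the 66 mm (y). It slides on the bed when pushed. Its place, tight against the back stop: origin at bed x = +27.5, y = 0, z = 12 mm.
- bit_block: Grey aluminium block, 34 (x) x 66 (y) x 50 mm, two square bits 12 mm wide standing 18 mm up from its top at y = -17 and +17 mm; 0.3 kg. Origin: centre of its underside; its axes lie along the bed's at the start. Grip it across the 66 mm (y). It slides on the bed when pushed. Its place, tight against the bored block: origin at bed x = -6.5, y = 0, z = 12 mm.
- spacer: Aluminium spacer plate standing on edge, 16 (x) x 100 (y) x 50 mm (z), about 0.22 kg; origin at the centre of its underside. Grip it across the 16 mm at its middle, once the blocks in front of it are out.
- wedge: Brass, 30 wide (y), 100 mm tall, 0.2 kg. Origin: under its point, in the straight face (x = 0, facing -x). Slope on the +x side: 7 mm thick at the point, +0.35 mm per mm up to 26. Head x 0 to 16, z 54 to 100 mm: grip it across the 30 mm. Home: straight face on the front stop, slope on the bit block's top edge, origin at bed x = -44.5, z about 21 mm. Push on its top with 15 N.
- holder: Fixed grey plastic wedge holder, foot 60 x 70 mm, pocket 18 x 33 mm with walls to 36 mm high; the wedge's origin stands in it at x = 0, y = 0, z = 6 mm, same yaw. Origin: on the table under the wedge's origin. Lift the wedge straight up out of it.
- mat: Fixed black rubber mat lying on the table, 140 (x) x 105 (y) x 4 mm, where the two blocks are parked; origin at the centre of its underside.
- tray: Fixed shallow grey plastic tray for the spacer, 60 (x) x 132 (y) mm outside, floor 4 mm thick, walls 4 mm thick and 14 mm high; origin at the centre of its underside.
- oil: White oil bottle, 56 mm across, 130 mm tall, origin at the centre of its underside: a bystander, leave alone.
- wrench: Open-ended wrench lying on the table, 180 mm long, origin under its middle: a bystander, leave alone.
Things that resemble listed ones, but are neither listed nor needed, are in the scene too. What is shaped like the bit_block but blue is not meant.

How it is judged:
By the outcome, as a careful person would: the job done as asked, in the order asked, and still so for the second after the job is handed in, with the robot touching nothing.
It also fails if it takes over 152 s, if anything falls off the work surface, if the arm or the gripper's body presses on something with over 40 N, if the wrist force passes 120 N, or if a joint passes its speed limit or range.

ROBOT

A 7-joint arm with a two-finger parallel gripper is mounted at the origin on the work surface. World frame = base frame: x ahead of the robot, y to its left, z up, the work surface at z = 0. Lengths are in mm, angles in rad, forces in N, time in s.
With the tool pointing down it reaches from about 400 to 875 mm from the base axis. Payload 4.4 kg.
Tool frame: the origin (TCP) lies midway between the tips of the shut fingers; the grasp point (between the pads) lies ctrl.grip_depth behind it (ctrl.grip_depth is the distance from the TCP to the grasp point, in mm); z points along the fingers, y is the line along which they close (so a half turn about z gives the same grasp; the last joint's range is limited). The gripper opens to 85 mm and grips with 20 to 120 N. Pads are 22 mm wide; open, the fingers measure 114 mm over their backs; the gripper's body (76 mm by 85 mm) begins 54 mm behind the grasp point. The pads swing forward as they close: fully open they stand 13 mm farther back than shut.
Start: joints at [-1.352, 0.628, 0.038, 1.517, -0.027, 0.996, -0.02], TCP at [182.603, 623.838, 231.313] pointing down, gripper open.
Joint ranges: [-3.06, 3.06], [-0.37, 2.12], [-1.25, 1.32], [0.18, 2.47], [-1.1, 4.24], [0.23, 1.98], [-2.94, 2.94]. Speed limits (rad/s): [2.57, 2.57, 3.14, 3.14, 3.14, 3.14, 3.14].

INTERFACE

Orientations are given as [roll, pitch, yaw] about the fixed x, y, z axes, in that order (R = Rz(yaw) Ry(pitch) Rx(roll)).
In Python, from cell import ctrl gives the robot as it stands.
- The arm moves only by the tool carry_out, never from a script. Its argument "deltas" is one flat list of numbers, 7 for each row, row after row: the turn, a rotation vector about the tool's x, y, z in degrees, then the shift along the tool's x, y, z in m, then the closure, from -1 (fully open) to 1 (shut). In form: [wx, wy, wz, dx, dy, dz, claw, wx, wy, wz, dx, dy, dz, claw, ...]. A call has 1 to 12 rows; each row shifts and turns the commanded pose from where the row before left it, along the tool's axes as they then stand; what a row does not reach is not made up. A row lasts 1/8 s, in which the tool goes at most 62.5 mm and 10.7 degrees, less where a joint would pass 70% of its speed; a pose out of reach is approached as far as the arm can. A call with a gripper value outside its range is refused whole. The fingers move at their own pace and stop on an object; the grip force is fixed at half the most. Time passes only in rows, so rows that do not move let the fingers close. It gives the time, the measured TCP pose, the force, the opening and the grip force at its end, in the units of the state.
- ctrl.read_state(): the state, without advancing time (a new reading comes with each control period).
- ctrl.get_image(name): name is "scene" or "top" or "wrist"; returns the picture (480x640x3 uint8, red, green, blue); there is no depth.
- ctrl.calibration(name): a dict with "mtx" (3x3 intrinsics, pixels), "R" (3x3) and "t" (3): a world point X has camera coordinates R X + t. Camera axes: x right, y down, z forward; pixel columns grow to the right and rows downward; lengths in mm; the calibration is good to about 2 mm. A picture is of the moment at which its call begins: read the wrist's pose just before it. calibration takes no time and is no camera call; for the wrist camera it gives the pose at the moment of the call.
- ctrl.finish_job(): hands the job in; it is judged then, once.
The state is a dict: "clock": time; "qpos": joint angles; "qd": joint speeds; "tau": joint torques, N m; "eef_pos": TCP position; "tool_rot": TCP orientation; "force": force on the tool from outside, world axes, zero at the start; "torque": the same for the moment, N m; "width": finger opening in mm; "gripper_force": force on a finger pad.
Only numpy, scipy, OpenCV 4.12 (cv2) and the standard library are available. Lean on these libraries where they do the work, as an engineer would, in place of code of your own. Each camera call takes 0.05 s, during which the arm holds its last target. There are 200 camera calls.

## Working session

There is one attempt and no reset: what is moved stays moved. The work goes in short steps, Python scripts to look and compute and a tool call to move; the robot and the scene stay as the last step left them, time stands still between calls to the robot, and variables do not carry over. Pictures are saved under pics/ and viewed, at most 14 in all, crops included, and the job is handed in when it is done.

Besides the shell and the picture viewer there is one more tool, called after ">>>" as a command line: name --argument value ..., lists and objects as JSON in quotes. carry_out: Moves the arm, as the interface text tells. Its arguments: {"type":"object","properties":{"deltas":{"type":"array"}},"required":["deltas"]}

```bash
ls; mkdir -p pics; python3 - <<'E'
from cell import ctrl
import cv2
s=ctrl.read_state();print(s, ctrl.grip_depth)
for n in("scene","top"):
    cv2.imwrite(f"pics/{n}0.png",ctrl.get_image(n)[:,:,::-1])
    print(n,ctrl.calibration(n))
E
```

```text
pics
{'clock': 0.0, 'qpos': array([-1.35182803,  0.62934454,  0.03842235,  1.51834464, -0.02701331,
        0.99630372, -0.02001097]), 'qd': array([-0.00090431, -0.0002848 ,  0.00042981, -0.00219934,  0.00041687,
        0.0002176 , -0.00083335]), 'tau': array([-1.84781607e-04, -5.63406944e+01,  1.22622807e+00, -1.93447387e+01,
        1.09674680e-02,  1.05470579e-02, -3.89561706e-06]), 'eef_pos': array([182.39208424, 623.24534965, 230.39722767]), 'tool_rot': array([-3.13970957e+00,  1.69180532e-06,  2.85682254e+00]), 'force': array([-1.02205215, -0.18763336, -0.52756041]), 'torque': array([-0.01612148, -0.00097912, -0.01727556]), 'gripper_force': 0.0, 'width': 85.5512708905923} 18.700000000000003
scene {'mtx': array([[454.21500013,   0.        , 322.89323329],
       [  0.        , 454.21500013, 232.75251216],
       [  0.        ,   0.        ,   1.        ]]), 'R': array([[ 0.14745404,  0.98906664, -0.00211613],
       [ 0.81243081, -0.12234016, -0.57007812],
       [-0.56410415,  0.08234111, -0.82158776]]), 't': array([ -87.18414918, -473.77458154, 1354.87108791])}
top {'mtx': array([[508.04079438,   0.        , 318.74095672],
       [  0.        , 508.04079438, 236.19967065],
       [  0.        ,   0.        ,   1.        ]]), 'R': array([[-0.12615106, -0.99199536, -0.00557832],
       [-0.96702912,  0.12422626, -0.22231176],
       [ 0.22122521, -0.02265046, -0.97495967]]), 't': array([ 69.94669187, 604.99829935, 901.35292749])}
```

View pics/scene0.png

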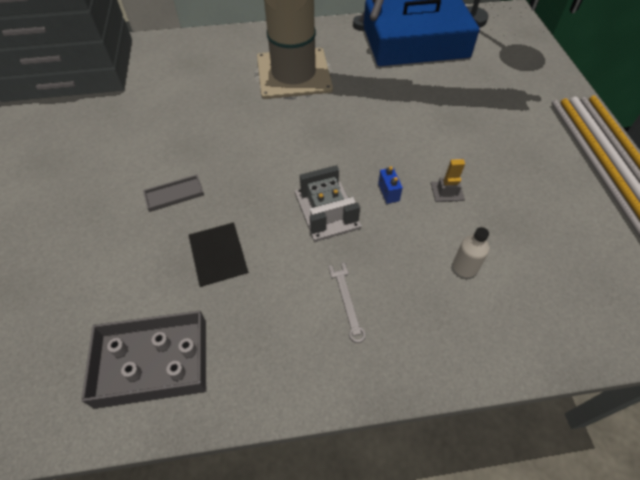

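View pics/top0.png

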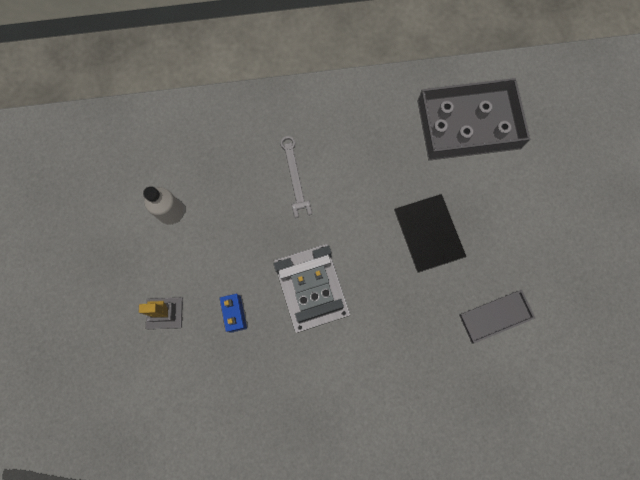

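The top view shows the bed at about (312,288), with its notched back stop at (305,258), the white spacer at (305,267), the bit block (yellow bits at 301,279 and 318,274), the bored block at (315,298) and the front stop at (318,311). The yellow wedge stands in its holder at (160,311). The mat is at (430,232), the tray at (496,316), the bottle at (158,198) and the wrench at (296,178). The blue look-alike at (232,312) is not meant. The larger bin at (472,120) holds rings, so it isn't the tray.

```bash
cat > h.py <<'E'
import numpy as np, cv2
from cell import ctrl
from scipy.spatial.transform import Rotation as Ro
def pix2w(n,uv,z,cal=None):
    c=cal or ctrl.calibration(n); uv=np.atleast_2d(np.array(uv,float))
    r=np.c_[uv,np.ones(len(uv))]@np.linalg.inv(c["mtx"]).T@c["R"]
    o=-c["R"].T@c["t"]; s=(np.broadcast_to(z,len(uv))-o[2])/r[:,2]
    return o+r*s[:,None]
def w2pix(n,X,cal=None):
    c=cal or ctrl.calibration(n); p=(np.atleast_2d(X)@c["R"].T+c["t"])@c["mtx"].T
    return p[:,:2]/p[:,2:]
def crop(img,x0,y0,x1,y1,k): return cv2.resize(img[y0:y1,x0:x1],None,fx=k,fy=k,interpolation=cv2.INTER_CUBIC)
E
python3 - <<'E'
from h import *
np.set_printoptions(precision=1,suppress=True)
im=cv2.imread("pics/top0.png")
a=crop(im,265,235,360,340,5.5); b=crop(im,135,285,185,335,5.5); 
c=np.zeros((577,800,3),np.uint8); c[:a.shape[0],:a.shape[1]]=a[:577]; c[:b.shape[0],525:800]=b[:,:275]
d=crop(im,210,285,260,335,5.5); c[285:285+d.shape[0],525:800]=d[:292,:275]
cv2.imwrite("pics/c1.png",c)
print("bed",pix2w("top",[(275,259),(330,247),(349,317),(297,331)],12))
g=cv2.cvtColor(im,cv2.COLOR_BGR2GRAY)
for n,(x0,y0,x1,y1),t in(("mat",(385,185,475,280),40),("tray",(450,280,545,350),80)):
    m=(g[y0:y1,x0:x1]<t).astype(np.uint8)
    cs=max(cv2.findContours(m,0,2)[0],key=cv2.contourArea); bx=cv2.boxPoints(cv2.minAreaRect(cs))+[x0,y0]
    w=pix2w("top",bx,4 if n=="mat" else 14); print(n,w, w.mean(0), [np.linalg.norm(w[i]-w[i-1]) for i in(0,1)])
print("holder",pix2w("top",[(148,297),(182,297),(182,328),(147,329)],5))
print("oil",pix2w("top",[(158,205)],60),"wr",pix2w("top",[(289,142),(302,210)],5))
E
```

```text
bed [[586.5  84.2  12. ]
 [596.8 -28.3  12. ]
 [453.9 -46.8  12. ]
 [440.   57.   12. ]]
mat [[ 660.5 -171.5    4. ]
 [ 684.6 -274.7    4. ]
 [ 546.2 -296.9    4. ]
 [ 523.7 -196.4    4. ]] [ 603.7 -234.9    4. ] [np.float64(138.9859179258155), np.float64(106.00618641751593)]
tray [[ 399.8 -363.7   14. ]
 [ 459.8 -384.9   14. ]
 [ 451.9 -414.8   14. ]
 [ 392.1 -393.3   14. ]] [ 425.9 -389.2   14. ] [np.float64(30.498921618072657), np.float64(63.687694453128024)]
holder [[543.7 343.2   5. ]
 [535.1 276.1   5. ]
 [474.5 280.1   5. ]
 [481.3 348.4   5. ]]
oil [[713.  296.5  60. ]] wr [[835.3  28.    5. ]
 [682.7  18.4   5. ]]
```

View pics/c1.png

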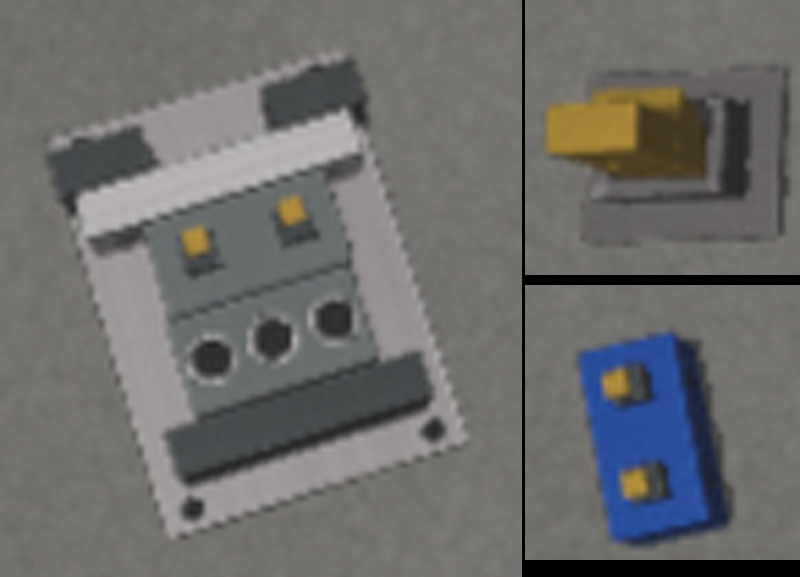

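The crop confirms the row from the back: spacer, bit block, bored block. The blue one is the decoy. First I fly over the wedge holder for a closer look with the wrist camera.

>>> carry_out --deltas '[0,0,0,-0.049,-0.0264,-0.009,-1,0,0,0,-0.049,-0.0264,-0.009,-1,0,0,0,-0.049,-0.0264,-0.009,-1,0,0,0,-0.049,-0.0264,-0.009,-1,0,0,0,-0.049,-0.0264,-0.009,-1,0,0,0,-0.049,-0.0264,-0.009,-1,0,0,0,-0.049,-0.0264,-0.009,-1,0,0,0,-0.049,-0.0264,-0.009,-1,0,0,0,0,0,0,-1,0,0,0,0,0,0,-1,0,0,0,0,0,0,-1]'

```text
clock: 1.48
eef_pos: [498.0, 312.5, 302.9]
tool_rot: [-3.142, -0.001, 2.86]
force: [0.8, 0.5, 0.4]
width: 85.3
gripper_force: 0.0
```

```bash
python3 - <<'E'
from h import *
import pickle
s=ctrl.read_state();print(s["clock"],s["eef_pos"],s["tool_rot"],s["qpos"])
c=ctrl.calibration("wrist");print(c)
im=ctrl.get_image("wrist");cv2.imwrite("pics/w1.png",im[:,:,::-1]); pickle.dump(c,open("w1.pkl","wb"))
print(w2pix("wrist",[(510,310,0),(519,17,12),(600,-235,4),(425,-390,14)],c), -c["R"].T@c["t"]-s["eef_pos"])
E
```

```text
1.475 [497.99023294 312.54482529 302.8803432 ] [-3.14153831e+00 -1.45539822e-03  2.85969931e+00] [-0.65575486  0.46829146  0.07423973  1.60293695 -0.03934435  1.07277837
  0.71825509]
{'mtx': array([[355.45301892,   0.        , 315.29275196],
       [  0.        , 355.45301892, 235.9939863 ],
       [  0.        ,   0.        ,   1.        ]]), 'R': array([[ 2.78953701e-01,  9.60304548e-01,  9.07154649e-05],
       [ 9.24843890e-01, -2.68678357e-01,  2.69213151e-01],
       [ 2.58550986e-01, -7.50141072e-02, -9.63080615e-01]]), 't': array([-439.48953452, -430.39791301,  341.11121046])}
[[ 315.66523403  202.78347158]
 [ 101.32449613  273.08601886]
 [ -31.63716654  367.52422005]
 [-214.30769729  290.22509339]] [-65.53676063  19.44852224 141.54589798]
```

View pics/w1.png

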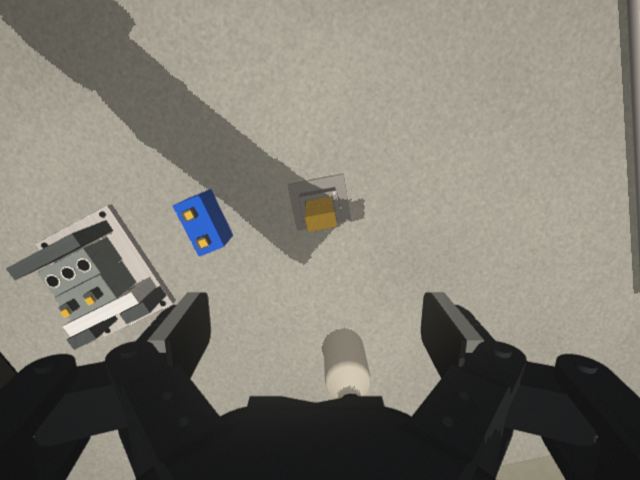

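The wrist view shows the wedge top at (320,213) in its holder, the blue decoy at (203,225) and the bed at (90,280). Next I fly over the bed and turn the tool to its yaw.

>>> carry_out --deltas '[0,0,0,-0.0176,-0.0557,0.0126,-1,0,0,0,-0.0176,-0.0557,0.0126,-1,0,0,0,-0.0176,-0.0557,0.0126,-1,0,0,0,-0.0176,-0.0557,0.0126,-1,0,0,0,-0.0176,-0.0557,0.0126,-1,0,0,-8.6,0,0,0,-1,0,0,-8.6,0,0,0,-1,0,0,-8.6,0,0,0,-1,0,0,0,0,0,0,-1,0,0,0,0,0,0,-1]'

```text
clock: 2.78
eef_pos: [505.6, 19.6, 240.3]
tool_rot: [3.141, -0.0, -2.977]
force: [0.5, -0.3, 0.2]
width: 85.3
gripper_force: 0.0
```

```bash
python3 - <<'E'
from h import *
import pickle
s=ctrl.read_state();print(s["clock"],s["eef_pos"],s["tool_rot"],s["qpos"])
c=ctrl.calibration("wrist")
im=ctrl.get_image("wrist")[:,:,::-1].copy();cv2.imwrite("pics/w2.png",im); pickle.dump(c,open("w2.pkl","wb"))
p=w2pix("wrist",[(519,17,12)],c)[0];print(p)
cv2.imwrite("pics/w2c.png",crop(im,180,60,460,270,2.85))
E
```

```text
2.775 [505.56780148  19.56623468 240.28317129] [ 3.14149046e+00 -8.98636475e-05 -2.97744341e+00] [-0.08881426  0.41162084 -0.00736804  1.90169095  0.0038707   0.82839121
  1.63676156]
[310.47371684 215.37502344]
```

View pics/w2c.png

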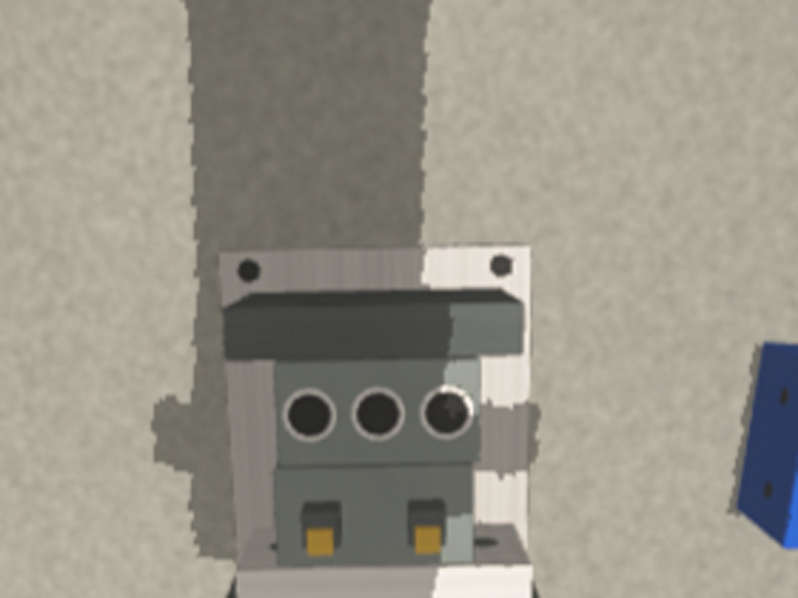

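The wrist view shows the bed nearly square to the tool, with the front stop at row 359 of the crop, the three bores along row 414, the block joint at row 465 and the bits at row 541. I fit the bed pose from these points, and read the tray and the holder more carefully from the first pictures.

```bash
cat >> h.py <<'E'
from scipy.optimize import least_squares
def fit(n,P,uv,cal,x0):
    """pose x,y,yaw of an upright body from its model points P and pixels uv"""
    P=np.array(P,float); uv=np.array(uv,float)
    def w(q): return P@Ro.from_euler('z',q[2]).as_matrix().T+[q[0],q[1],0]
    f=lambda q:(w(q)@cal["R"].T+cal["t"])@cal["mtx"].T
    r=least_squares(lambda q:(f(q)[:,:2]/f(q)[:,2:]-uv).ravel(),x0)
    return r.x, r.fun.reshape(-1,2)
E
python3 - <<'E'
from h import *
import pickle
np.set_printoptions(precision=2,suppress=True)
c=pickle.load(open("w2.pkl","rb"))
k=lambda a:np.array(a,float)/2.85+[180,60]-0.3
P=[(-75,-56,12),(-75,56,12),(-44.5,-45,78),(-44.5,45,78),(-60.5,-45,78),(-60.5,45,78),(-60.5,-45,12),(-60.5,45,12)]
u=[(221,252),(530,246),(226,359),(522,353),(226,308),(522,303),(251,294),(503,290)]
q,e=fit("wrist",P,k(u),c,[519,17,.16]);print(q,e)
def bed(uv,z):
    w=pix2w("wrist",k(uv),z,c); d=w[:,:2]-q[:2]; a=q[2]
    return np.c_[d@[np.cos(a),np.sin(a)],d@[-np.sin(a),np.cos(a)]]
print("blk62",bed([(309,414),(378,414),(446,411),(275,361),(276,466),(471,463),(277,565),(473,563)],62))
print("bits80",bed([(320,541),(428,540)],80))
t=ctrl.calibration("top")
# tray outer rim at z 14
im=cv2.imread("pics/top0.png")
a=crop(im,455,285,540,345,4.5); b=crop(cv2.imread("pics/w1.png"),285,165,375,245,5)
o=np.zeros((600,800,3),np.uint8);o[:a.shape[0],:a.shape[1]]=a;o[200:600,390:800]=b[:, :410];cv2.imwrite("pics/c2.png",o)
E
```

```text
[522.74  20.09   0.18] [[-1.33 -0.38]
 [ 1.19 -0.26]
 [-0.41  1.05]
 [ 1.12  1.32]
 [-1.56 -0.05]
 [ 1.5  -0.19]
 [-0.2  -0.68]
 [-0.44 -0.84]]
blk62 [[-25.26 -21.67]
 [-24.87   0.41]
 [-25.47  22.17]
 [-42.39 -31.75]
 [ -8.34 -33.03]
 [ -8.24  30.25]
 [ 25.62 -34.29]
 [ 26.05  31.1 ]]
bits80 [[ 11.68 -18.31]
 [ 11.93  15.47]]
```

View pics/c2.png

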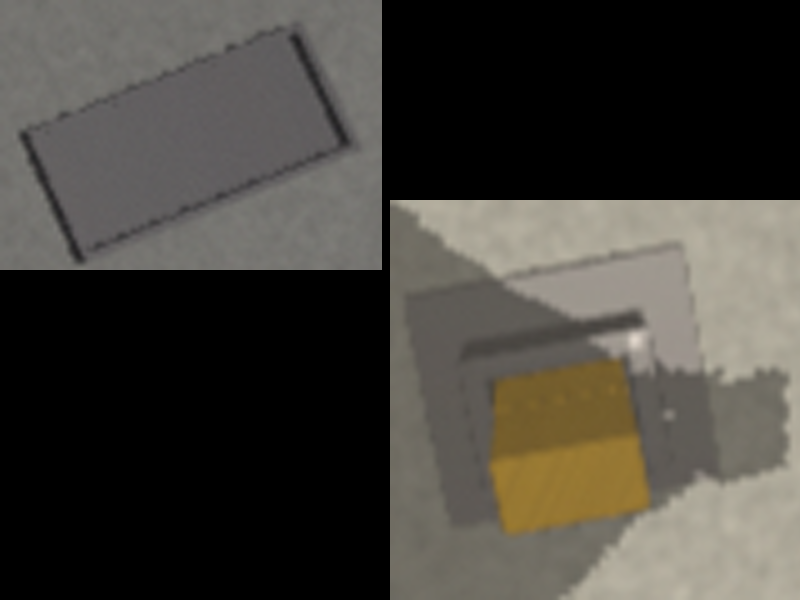

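The fit puts the bed at (522.7, 20.1) with yaw about 0.18. The bored block is at bed x about -25 and the bit block at about +10, as expected. In the crop the wedge's shoulder is on the far (+x) side, so its straight face looks toward the robot. The tray corners are at crop (20,133), (295,25), (352,147) and (80,262).

```bash
cat >> h.py <<'E'
B=None
def go(p,yaw=None,s=None):
    """prints the tool-frame shift (mm) to world point p and turn about tool z (deg)"""
    s=s or ctrl.read_state(); R=Ro.from_euler('xyz',s["tool_rot"]).as_matrix()
    d=R.T@(np.array(p)-s["eef_pos"]); 
    t=0 if yaw is None else -np.degrees((yaw-s["tool_rot"][2]+np.pi)%(2*np.pi)-np.pi)
    print("shift",d.round(1),"turnz",round(t,2))
def bw(x,y,z=0,b=(522.74,20.09,.18)): 
    c,s=np.cos(b[2]),np.sin(b[2]); return np.array([b[0]+c*x-s*y,b[1]+s*x+c*y,z])
E
python3 - <<'E'
from h import *
import pickle
np.set_printoptions(precision=3,suppress=True)
c=pickle.load(open("w2.pkl","rb"));k=lambda a:np.array(a,float)/2.85+[180,60]-0.3
P=[(-75,-56,12),(-75,56,12),(-44.5,-45,78),(-44.5,45,78),(-60.5,-45,78),(-60.5,45,78),(-60.5,-45,12),(-60.5,45,12)]
u=[(221,252),(530,246),(226,359),(522,353),(226,308),(522,303),(251,294),(503,290)]
print(fit("w",P,k(u),c,[519,17,.16])[0])
print(fit("w",[(0,-11.5*2,62),(0,0,62),(0,23,62)],k([(309,414),(378,414),(446,411)]),c,[519,17,.16])[0])
c1=pickle.load(open("w1.pkl","rb"))
k1=lambda a:(np.array(a,float)-[390,200])/5+[285,165]-.4
print("wedge",fit("w",[(0,-15,106),(0,15,106),(16,15,106),(16,-15,106)],k1([(490,460),(638,433),(650,507),(505,533)]),c1,[510,310,.1]))
print("foot",pix2w("w",k1([(405,295),(682,243),(718,475),(450,525)]),5,c1))
t=ctrl.calibration("top")
w=pix2w("top",np.array([(20,133),(295,25),(352,147),(80,262)])/4.5+[455,285]-.4,12,t);print("tray",w,w.mean(0),[np.linalg.norm(w[i]-w[i-1]) for i in(0,1)])
print(bw(-25.2,.2))
go(bw(-25.2,.2,22),.18+np.pi)
E
```

```text
[522.741  20.089   0.181]
[497.911  15.864   0.186]
wedge (array([502.525, 315.683,  -0.1  ]), array([[-0.5  , -0.423],
       [ 0.285, -0.537],
       [ 0.622,  0.412],
       [-0.407,  0.594]]))
foot [[476.492 283.691   5.   ]
 [483.288 352.562   5.   ]
 [542.048 346.266   5.   ]
 [535.62  277.205   5.   ]]
tray [[ 432.138 -260.442   12.   ]
 [ 463.044 -388.449   12.   ]
 [ 408.082 -401.577   12.   ]
 [ 375.018 -275.653   12.   ]] [ 419.571 -331.53    12.   ] [np.float64(59.110645824054785), np.float64(131.68500780804143)]
[497.911  15.775   0.   ]
shift [  8.2  -2.4 218.3] turnz -0.9
```

>>> carry_out --deltas '[0,0,-0.9,0.0082,-0.0024,0.05,-1,0,0,0,0,0,0.05,-1,0,0,0,0,0,0.05,-1,0,0,0,0,0,0.04,-1,0,0,0,0,0,0.02,-1,0,0,0,0,0,0.0083,-1,0,0,0,0,0,0,-1,0,0,0,0,0,0,1,0,0,0,0,0,0,1,0,0,0,0,0,0,1,0,0,0,0,0,0,1,0,0,0,0,0,0,1]'

```text
clock: 4.32
eef_pos: [498.9, 15.4, 23.2]
tool_rot: [-3.141, 0.002, -2.961]
force: [-0.8, 0.3, 6.8]
width: 65.0
gripper_force: 67.6
```

```bash
python3 - <<'E'
from h import *
s=ctrl.read_state();print(s["clock"],s["eef_pos"],s["tool_rot"],s["width"],s["gripper_force"],s["force"],s["qpos"])
p=s["eef_pos"];go([*p[:2],122]);go([637.2,-228.8,p[2]-7.5])
E
```

```text
4.325 [498.85222698  15.37023687  23.19237889] [-3.14145886e+00  2.26624573e-03 -2.96062962e+00] 65.03205974161679 67.61537432670593 [-0.78416502  0.31248289  6.76581207] [-0.08113104  0.76597728 -0.00873549  2.08370882  0.02092439  0.28971667
  1.64429343]
shift [ -0.2  -0.  -98.8] turnz 0
shift [ -92.1 -265.1    7.7] turnz 0
```

>>> carry_out --deltas '[0,0,0,0,0,-0.05,1,0,0,0,0,0,-0.05,1,0,0,0,-0.0184,-0.053,0,1,0,0,0,-0.0184,-0.053,0,1,0,0,0,-0.0184,-0.053,0,1,0,0,0,-0.0184,-0.053,0,1,0,0,0,-0.0184,-0.053,0,1,0,0,0,0,0,0,1,0,0,0,0,0,0.05,1,0,0,0,0,0,0.04,1,0,0,0,0,0,0.013,1,0,0,0,0,0,0.004,1]'

```text
clock: 5.82
eef_pos: [636.2, -228.3, 15.3]
tool_rot: [3.141, -0.0, -2.96]
force: [-7.4, 3.7, 16.2]
width: 65.4
gripper_force: 71.9
```

>>> carry_out --deltas '[0,0,0,0,0,0,1,0,0,0,0,0,0,1]'

```text
clock: 6.08
eef_pos: [637.3, -229.2, 16.4]
tool_rot: [-3.14, 0.002, -2.96]
force: [0.1, -0.6, -2.8]
width: 65.3
gripper_force: 70.0
```

```bash
python3 - <<'E'
from h import *
s=ctrl.read_state();print(s["clock"],s["eef_pos"],s["tool_rot"],s["width"],s["gripper_force"],s["force"],s["qpos"])
p=s["eef_pos"];b=bw(10.3,-.6,22);go([*p[:2],135]);go([*b[:2],p[2]],.18+np.pi)
E
```

```text
6.075 [ 637.29009566 -229.18862746   16.36775863] [-3.14026892e+00  2.30552185e-03 -2.96048672e+00] 65.29098333905152 70.02821087837219 [ 0.06991458 -0.59780751 -2.84549009] [ 0.32850179  0.92584946 -0.04376034  1.57251612  0.05859515  0.6418525
  2.0072248 ]
shift [  -0.3   -0.2 -118.6] turnz 0
shift [ 57.5 265.2  -0.5] turnz 0.06
```

>>> carry_out --deltas '[0,0,0,0,0,0.0012,1,0,0,0,0,0,0,-1,0,0,0,0,0,0,-1,0,0,0,0,0,0,-1,0,0,0,0,0,-0.03,-1,0,0,0,0,0,-0.045,-1,0,0,0,0,0,-0.045,-1,0,0,0,0.0115,0.053,0,-1,0,0,0,0.0115,0.053,0,-1,0,0,0,0.0115,0.053,0,-1,0,0,0,0.0115,0.053,0,-1,0,0,0,0.0115,0.053,0,-1]'

```text
clock: 7.58
eef_pos: [531.4, 23.1, 134.0]
tool_rot: [3.141, 0.001, -2.961]
force: [0.6, 0.7, -0.1]
width: 85.7
gripper_force: 0.0
```

>>> carry_out --deltas '[0,0,0,0,0,0,-1,0,0,0,0,0,0,-1]'

```text
clock: 7.82
eef_pos: [532.4, 21.1, 134.0]
tool_rot: [-3.141, 0.001, -2.96]
force: [0.3, -0.2, 0.4]
width: 85.4
gripper_force: 0.0
```

```bash
python3 - <<'E'
from h import *
s=ctrl.read_state();print(s["clock"],s["eef_pos"],s["tool_rot"],s["width"],s["force"])
go(bw(10.3,-.6,22),.18+np.pi)
cv2.imwrite("pics/s1.png",crop(ctrl.get_image("scene")[:,:,::-1],180,130,420,290,3.3))
E
```

```text
7.825 [532.37290386  21.10478809 134.02299908] [-3.14085127e+00  6.91076225e-04 -2.96016662e+00] 85.41555422834377 [ 0.32161101 -0.23216843  0.36895475]
shift [ -0.6   0.2 112. ] turnz 0.08
```

View pics/s1.png

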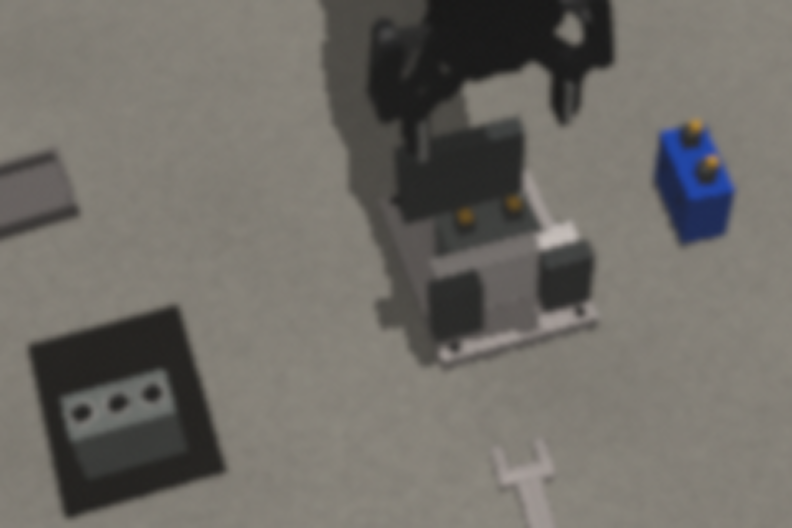

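The bored block stands on the mat at crop (120,420), well inside its edges. Next is the bit block.

>>> carry_out --deltas '[0,0,0,0,0,0.05,-1,0,0,0,0,0,0.04,-1,0,0,0,0,0,0.015,-1,0,0,0,0,0,0.006,-1,0,0,0,0,0,0,-1,0,0,0,0,0,0,1,0,0,0,0,0,0,1,0,0,0,0,0,0,1,0,0,0,0,0,0,1,0,0,0,0,0,0,1,0,0,0,0,0,0,1]'

```text
clock: 9.25
eef_pos: [533.1, 21.4, 24.2]
tool_rot: [-3.141, 0.003, -2.961]
force: [0.4, -0.3, 6.0]
width: 64.7
gripper_force: 67.7
```

```bash
python3 - <<'E'
from h import *
s=ctrl.read_state();print(s["clock"],s["eef_pos"],s["tool_rot"],s["width"],s["gripper_force"],s["force"])
p=s["eef_pos"];go([570.2,-241,p[2]-7.5])
E
```

```text
9.25 [533.06094961  21.40764803  24.22346258] [-3.14111078e+00  2.69615326e-03 -2.96054722e+00] 64.72343713212452 67.71181225776672 [ 0.41812678 -0.26440568  5.96872376]
shift [  10.7 -264.8    7.6] turnz 0
```

>>> carry_out --deltas '[0,0,0,0,0,-0.04,1,0,0,0,0,0,-0.06,1,0,0,0,0.0021,-0.053,0,1,0,0,0,0.0021,-0.053,0,1,0,0,0,0.0021,-0.053,0,1,0,0,0,0.0021,-0.053,0,1,0,0,0,0.0021,-0.053,0,1,0,0,0,0,0,0,1,0,0,0,0,0,0.05,1,0,0,0,0,0,0.04,1,0,0,0,0,0,0.013,1,0,0,0,0,0,0.004,1]'

```text
clock: 10.75
eef_pos: [568.5, -239.9, 16.3]
tool_rot: [3.14, -0.002, -2.96]
force: [-7.4, 4.9, 17.9]
width: 64.8
gripper_force: 71.5
```

>>> carry_out --deltas '[0,0,0,0,0,0.0012,1,0,0,0,0,0,0,1]'

```text
clock: 11.0
eef_pos: [570.4, -241.0, 16.3]
tool_rot: [-3.141, 0.002, -2.96]
force: [-1.4, 2.1, 5.1]
width: 65.3
gripper_force: 69.8
```

```bash
python3 - <<'E'
from h import *
s=ctrl.read_state();print(s["clock"],s["eef_pos"],s["tool_rot"],s["width"],s["gripper_force"],s["force"])
p=s["eef_pos"];go([*bw(36,0)[:2],p[2]],.18+np.pi/2)
E
```

```text
11.0 [ 570.38087296 -240.95259049   16.29645463] [-3.14075300e+00  2.12033786e-03 -2.96011475e+00] 65.2549804150196 69.75208282470703 [-1.3997763   2.14186329  5.1384428 ]
shift [-3.630e+01  2.653e+02 -1.000e-01] turnz 90.08
```

>>> carry_out --deltas '[0,0,0,0,0,0,-1,0,0,0,0,0,0,-1,0,0,0,0,0,0,-1,0,0,0,0,0,-0.03,-1,0,0,0,0,0,-0.045,-1,0,0,0,0,0,-0.045,-1,0,0,0,-0.0073,0.053,0,-1,0,0,0,-0.0073,0.053,0,-1,0,0,0,-0.0073,0.053,0,-1,0,0,0,-0.0073,0.053,0,-1,0,0,0,-0.0073,0.053,0,-1,0,0,10,0,0,0,-1]'

```text
clock: 12.5
eef_pos: [557.2, 32.7, 134.6]
tool_rot: [3.138, 0.0, -3.131]
force: [0.7, -0.8, -0.8]
width: 85.1
gripper_force: 0.0
```

>>> carry_out --deltas '[0,0,10,0,0,0,-1,0,0,10,0,0,0,-1,0,0,10,0,0,0,-1,0,0,10,0,0,0,-1,0,0,10,0,0,0,-1,0,0,10,0,0,0,-1,0,0,10,0,0,0,-1,0,0,10,0,0,0,-1,0,0,0,0,0,0,-1,0,0,0,0,0,0,-1]'

```text
clock: 13.75
eef_pos: [557.5, 26.3, 134.6]
tool_rot: [3.142, -0.0, 1.755]
force: [-0.3, -0.7, -0.0]
width: 85.4
gripper_force: 0.0
```

```bash
python3 - <<'E'
from h import *
import pickle
s=ctrl.read_state();print(s["clock"],s["eef_pos"],s["tool_rot"],s["width"],s["force"],s["qpos"])
c=ctrl.calibration("wrist");pickle.dump(c,open("w3.pkl","wb"));cv2.imwrite("pics/w3.png",ctrl.get_image("wrist")[:,:,::-1])
go(bw(36.5,0,22),.18+np.pi/2)
E
```

```text
13.75 [557.50768922  26.29850083 134.57763895] [ 3.14157802e+00 -6.02431906e-05  1.75505498e+00] 85.42824231854384 [-0.29958815 -0.65218305 -0.02046631] [-0.36441706  0.66379289  0.41706282  1.87779575 -0.40606411  0.6841096
  0.47724361]
shift [  0.2   1.2 112.6] turnz 0.21
```

View pics/w3.png

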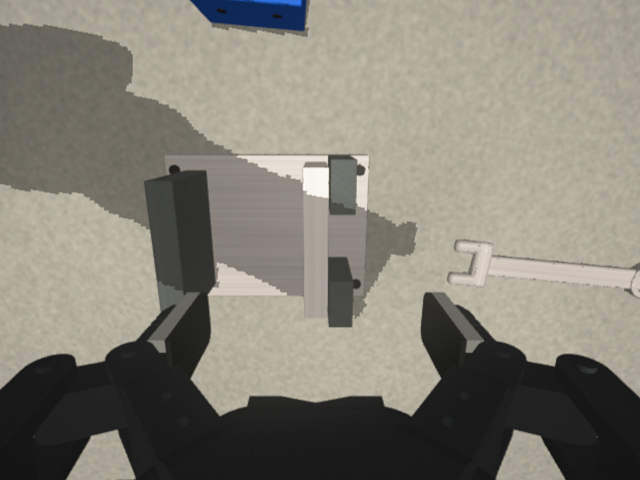

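The spacer's top spans u 303–329 and butts against the notched back stop (u 329–355), and the notch is at v 214–258. I check its position against the bed fit.

```bash
python3 - <<'E'
from h import *
import pickle
np.set_printoptions(precision=2,suppress=True)
c=pickle.load(open("w3.pkl","rb"))
w=pix2w("w",[(303.3,230),(328.7,230),(329,190),(355,190),(303,163),(304,318)],62,c); print(w)
q,e=fit("w",[(-75,56,12),(75,56,12),(44.5,22,62),(60.5,22,62),(44.5,-22,62),(60.5,-22,62)],[(165,155.5),(369,154),(329.5,214),(355,214),(329,258),(351,257)],c,[522,20,.18]);print(q,e)
go([*((w[0]+w[1])/2)[:2],22],.18+np.pi/2)
E
```

```text
[[548.01  37.44  62.  ]
 [563.55  40.32  62.  ]
 [558.93  64.84  62.  ]
 [574.36  67.7   62.  ]
 [540.73  77.74  62.  ]
 [559.02 -22.39  62.  ]]
[521.99  24.23   0.21] [[-4.67 -4.02]
 [-1.1  -8.65]
 [-0.46 -7.78]
 [ 0.23 -8.52]
 [ 1.28 15.46]
 [ 4.11 15.79]]
shift [ 12.7   0.6 112.6] turnz 0.21
```

>>> carry_out --deltas '[0,0,0,0.001,0.0008,0.045,-1,0,0,0,0,0,0.04,-1,0,0,0,0,0,0.014,-1,0,0,0,0,0,0.0055,-1,0,0,0,0,0,0,0,0,0,0,0,0,0,1,0,0,0,0,0,0,1,0,0,0,0,0,0,1,0,0,0,0,0,0,1,0,0,0,0,0,0,1,0,0,0,0,0,0,1,0,0,0,0,0,0,1]'

```text
clock: 15.3
eef_pos: [558.1, 27.4, 30.8]
tool_rot: [3.141, -0.0, 1.752]
force: [-1.0, 0.0, 6.4]
width: 15.2
gripper_force: 60.0
```

```bash
python3 - <<'E'
from h import *
s=ctrl.read_state();print(s["clock"],s["eef_pos"],s["tool_rot"],s["width"],s["gripper_force"],s["force"])
p=s["eef_pos"];print(bw(0,0)); 
# spacer centre is ~2.5 mm beyond grasp along +y of bed -> along tool +x
a=.245+np.pi/2
go([419.6-2.5*np.cos(a),-331.5-2.5*np.sin(a),p[2]-7],a)
E
```

```text
15.3 [558.09635552  27.38490539  30.78451411] [ 3.14130984e+00 -2.80576369e-04  1.75230947e+00] 15.160667604389326 59.99411880970001 [-1.04345529  0.041566    6.44106454]
[522.74  20.09   0.  ]
shift [-330.5 -200.8    6.9] turnz -3.64
```

>>> carry_out --deltas '[0,0,0,0,0,-0.04,1,0,0,0,0,0,-0.06,1,0,0,0,-0.0472,-0.0287,0,1,0,0,0,-0.0472,-0.0287,0,1,0,0,0,-0.0472,-0.0287,0,1,0,0,0,-0.0472,-0.0287,0,1,0,0,0,-0.0472,-0.0287,0,1,0,0,0,-0.0472,-0.0287,0,1,0,0,0,-0.0472,-0.0287,0,1,0,0,-3.6,0,0,0,1,0,0,0,0,0,0,1,0,0,0,0,0,0,1]'

```text
clock: 16.8
eef_pos: [420.4, -332.8, 130.0]
tool_rot: [3.141, -0.001, 1.815]
force: [0.4, -0.1, -2.0]
width: 15.4
gripper_force: 59.1
```

```bash
python3 - <<'E'
from h import *
s=ctrl.read_state();print(s["clock"],s["eef_pos"],s["tool_rot"],s["width"],s["gripper_force"],s["force"],s["qpos"])
c=ctrl.calibration("wrist");cv2.imwrite("pics/w4.png",ctrl.get_image("wrist")[:,:,::-1])
a=.245+np.pi/2
go([419.6-2.5*np.cos(a),-331.5-2.5*np.sin(a),23.3],a)
m=lambda x,y,z:[419.6+np.cos(.245)*x-np.sin(.245)*y,-331.5+np.sin(.245)*x+np.cos(.245)*y,z]
print(w2pix("w",[m(x,y,14) for x,y in((-30,66),(30,66),(30,-66),(-30,-66))],c))
E
```

```text
16.8 [ 420.39494807 -332.78635986  129.95475381] [ 3.14148960e+00 -9.08595208e-04  1.81545305e+00] 15.419125935102125 59.09780502319336 [ 0.41255573 -0.12112503 -1.95641776] [ 0.40379177  0.63221202  0.3252904   1.93831039 -0.33057393  0.62333865
  1.18596468]
shift [ -1.2  -0.6 106.7] turnz 0.01
[[271.27555508 138.64462111]
 [357.16258663 138.54033493]
 [352.11253947 309.92162513]
 [276.98087116 310.02441122]]
```

View pics/w4.png

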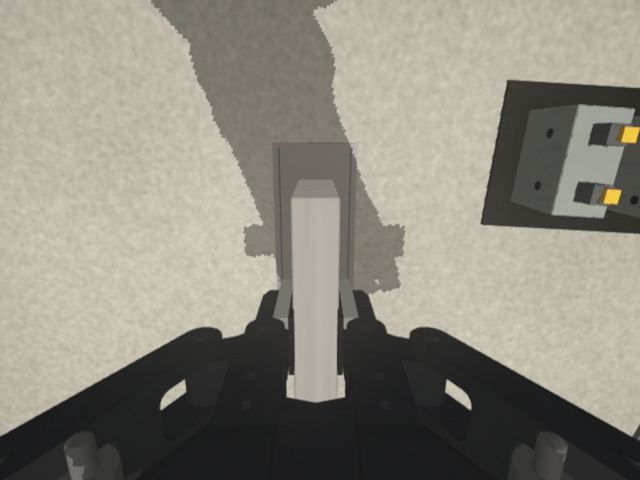

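The tray's far edge is at (274..351, 143), about 3 mm nearer than I predicted, and the spacer hangs centred over it (u 292–340). I lower and release it.

>>> carry_out --deltas '[0,0,0,-0.003,-0.0006,0.05,1,0,0,0,0,0,0.04,1,0,0,0,0,0,0.0135,1,0,0,0,0,0,0.003,1,0,0,0,0,0,0.0007,1,0,0,0,0,0,0,1]'

```text
clock: 17.6
eef_pos: [421.0, -337.5, 24.1]
tool_rot: [3.14, 0.002, 1.815]
force: [-0.2, -0.4, -1.5]
width: 15.2
gripper_force: 59.0
```

>>> carry_out --deltas '[0,0,0,0,0,0.0003,1,0,0,0,0,0,0,-1,0,0,0,0,0,0,-1,0,0,0,0,0,0,-1,0,0,0,0,0,0,-1,0,0,0,0,0,-0.02,-1,0,0,0,0,0,-0.05,-1,0,0,0,0,0,-0.05,-1,0,0,0,0,0,0,-1,0,0,0,0,0,0,-1]'

```text
clock: 18.85
eef_pos: [420.0, -336.4, 142.3]
tool_rot: [-3.141, -0.001, 1.815]
force: [-0.6, -0.4, -0.8]
width: 85.3
gripper_force: 0.0
```

```bash
python3 - <<'E'
from h import *
s=ctrl.read_state();print(s["clock"],s["eef_pos"],s["tool_rot"],s["width"],s["force"],s["qpos"])
cv2.imwrite("pics/w5.png",ctrl.get_image("wrist")[:,:,::-1])
t=crop(ctrl.get_image("top")[:,:,::-1],385,185,545,350,3.6);cv2.imwrite("pics/t5.png",t)
go([637.3,-229.2,140],.18+np.pi)
E
```

```text
18.85 [ 419.97707255 -336.41517349  142.26325853] [-3.14148488e+00 -7.09411426e-04  1.81511996e+00] 85.27024594065908 [-0.64415819 -0.44778805 -0.75263087] [ 0.39652654  0.61721669  0.34498985  1.9243289  -0.32758188  0.65525765
  1.1892446 ]
shift [ 51.1 237.3   1. ] turnz -86.32
```

View pics/t5.png

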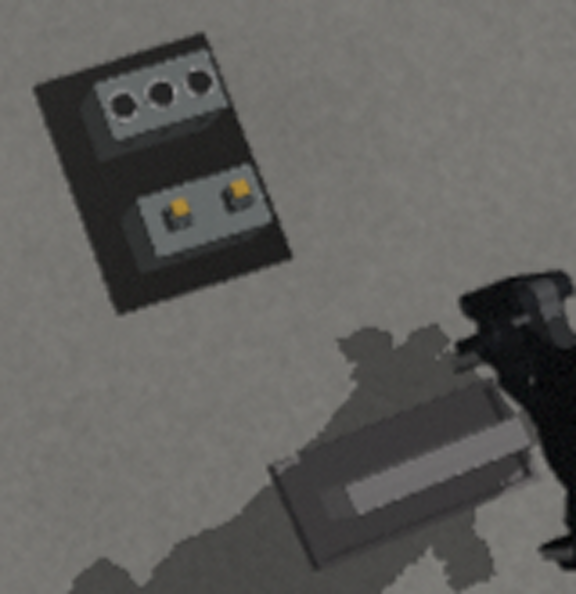

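The spacer stands in the tray, and both blocks stand well inside the mat. Next I fetch the bored block.

>>> carry_out --deltas '[0,0,0,0.0102,0.0475,0,-1,0,0,0,0.0102,0.0475,0,-1,0,0,0,0.0102,0.0475,0,-1,0,0,0,0.0102,0.0475,0,-1,0,0,0,0.0102,0.0475,0,-1,0,0,-9.6,0,0,0,-1,0,0,-9.6,0,0,0,-1,0,0,-9.6,0,0,0,-1,0,0,-9.6,0,0,0,-1,0,0,-9.6,0,0,0,-1,0,0,-9.6,0,0,0,-1,0,0,-9.6,0,0,0,-1]'

```text
clock: 20.45
eef_pos: [637.2, -229.8, 140.5]
tool_rot: [3.141, -0.003, 2.993]
force: [-0.5, -0.4, -0.2]
width: 85.3
gripper_force: 0.0
```

>>> carry_out --deltas '[0,0,-9.6,0,0,0,-1,0,0,-9.5,0,0,0,-1,0,0,0,0,0,0,-1,0,0,0,0,0,0,-1]'

```text
clock: 20.95
eef_pos: [637.7, -230.1, 141.5]
tool_rot: [3.141, -0.001, -2.965]
force: [-0.8, -0.2, -0.7]
width: 85.7
gripper_force: 0.0
```

```bash
python3 - <<'E'
from h import *
s=ctrl.read_state();print(s["clock"],s["eef_pos"],s["tool_rot"],s["width"],s["force"],s["qpos"])
go([637.3,-229.2,16.2],.181+np.pi)
E
```

```text
20.95 [ 637.72120955 -230.06229645  141.51595015] [ 3.14059382e+00 -1.48004843e-03 -2.96517840e+00] 85.73711334589382 [-0.79708274 -0.22901927 -0.66438924] [ 0.3229941   0.76516501 -0.0320778   1.5112858   0.02885914  0.86737808
  2.0283543 ]
shift [1.000e-01 8.000e-01 1.253e+02] turnz -0.26
```

>>> carry_out --deltas '[0,0,-0.2,0,0.0008,0.055,-1,0,0,0,0,0,0.045,-1,0,0,0,0,0,0.018,-1,0,0,0,0,0,0.0065,-1,0,0,0,0,0,0,-1,0,0,0,0,0,0,1,0,0,0,0,0,0,1,0,0,0,0,0,0,1,0,0,0,0,0,0,1,0,0,0,0,0,0,1,0,0,0,0,0,0,1]'

```text
clock: 22.32
eef_pos: [639.6, -229.7, 20.2]
tool_rot: [-3.14, 0.003, -2.959]
force: [0.1, 0.6, 6.1]
width: 64.9
gripper_force: 69.0
```

```bash
python3 - <<'E'
from h import *
s=ctrl.read_state();print(s["clock"],s["eef_pos"],s["tool_rot"],s["width"],s["force"],s["gripper_force"])
go(bw(24,-.2,24),.181+np.pi)
E
```

```text
22.325 [ 639.62771154 -229.67005744   20.15321246] [-3.14015493e+00  3.05917876e-03 -2.95884790e+00] 64.91237158822403 [0.13791585 0.62862856 6.07497835] 68.95043849945068
shift [ 45.5 266.6  -4.4] turnz 0.1
```

>>> carry_out --deltas '[0,0,0,0,0,-0.045,1,0,0,0,0,0,-0.055,1,0,0,0,0.0086,0.0533,0,1,0,0,0,0.0086,0.0533,0,1,0,0,0,0.0086,0.0533,0,1,0,0,0,0.0086,0.0533,0,1,0,0,0,0.0086,0.0533,0,1,0,0,0,0,0,0,1,0,0,0,0,0,0,1,0,0,0,0,0,0.03,1,0,0,0,0,0,0,1,0,0,0,0,0,0,1]'

```text
clock: 23.82
eef_pos: [547.9, 23.8, 88.5]
tool_rot: [-3.141, 0.0, -2.961]
force: [-0.6, -0.7, -2.3]
width: 65.0
gripper_force: 68.7
```

```bash
python3 - <<'E'
from h import *
s=ctrl.read_state();print(s["clock"],s["eef_pos"],s["tool_rot"],s["width"],s["force"],s["gripper_force"])
go(bw(26.5,-.2,29.2),.181+np.pi)
cv2.imwrite("pics/w6.png",ctrl.get_image("wrist")[:,:,::-1])
E
```

```text
23.825 [547.90964488  23.76617529  88.52484827] [-3.14113195e+00  3.91355450e-04 -2.96055653e+00] 64.95869139982918 [-0.59433658 -0.67015176 -2.25109599] 68.71301651000977
shift [-1.1  0.7 59.3] turnz 0.0
```

View pics/w6.png

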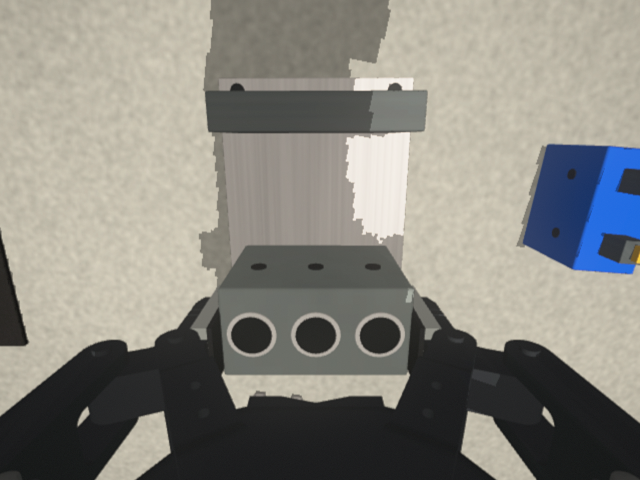

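The block is level in the grip, with its top face at (219..413, 290..374). I check its offset from the TCP while lowering to just above the floor.

>>> carry_out --deltas '[0,0,0,-0.001,0.0007,0.04,1,0,0,0,0,0,0.0145,1,0,0,0,0,0,0.004,1,0,0,0,0,0,0,1,0,0,0,0,0,0,1]'

```text
clock: 24.5
eef_pos: [549.1, 25.8, 30.6]
tool_rot: [-3.141, 0.002, -2.959]
force: [0.2, -0.3, -2.3]
width: 64.9
gripper_force: 68.7
```

```bash
python3 - <<'E'
from h import *
np.set_printoptions(precision=2,suppress=True)
s=ctrl.read_state();print(s["clock"],s["eef_pos"],s["tool_rot"],s["width"],s["force"])
c=ctrl.calibration("wrist"); D=s["eef_pos"]-[547.91,23.77,88.52]
c["t"]=c["t"]+c["R"]@D   # calibration at the time of picture w6 (same orientation)
P=[(-17,-33,122.4),(-17,33,122.4),(17,-33,122.4),(17,33,122.4),(-17,-33,72.4),(-17,33,72.4)]
print(fit("w",P,[(219,290),(413,289),(224,374.5),(409.5,374.5),(246,246),(388,246)],c,[545,23,.18]))
print("bed",fit("w",[(-44.5,-45,78),(-44.5,45,78),(-60.5,-45,78),(-60.5,45,78)],[(208,131.5),(426,131.5),(205.5,91),(427,91)],c,[522,20,.18]))
go(bw(26.5,-.2,28.5),.181+np.pi)
E
```

```text
24.5 [549.1   25.85  30.58] [-3.14  0.   -2.96] 64.89373050645587 [ 0.17 -0.34 -2.32]
(array([544.64,  24.04,   0.18]), array([[-3.03, -0.91],
       [ 4.17, -0.38],
       [-0.47,  3.04],
       [ 0.42,  2.66],
       [-1.  , -1.81],
       [-0.56, -2.16]]))
bed (array([522.85,  20.12,   0.18]), array([[-1.1 ,  0.9 ],
       [ 0.32,  0.78],
       [-1.97, -0.48],
       [ 2.72, -0.61]]))
shift [ 0.5 -1.1  2.1] turnz 0.11
```

>>> carry_out --deltas '[0,0,0,0,-0.0011,0.0018,1,0,0,0,0,0,0,1,0,0,0,-0.0015,0,0,1,0,0,0,-0.0015,0,0,1,0,0,0,0,0,0,1,0,0,0,0,0,0,1]'

```text
clock: 25.25
eef_pos: [551.6, 25.3, 28.1]
tool_rot: [-3.141, 0.001, -2.959]
force: [-0.6, -0.0, 5.6]
width: 64.8
gripper_force: 70.0
```

>>> carry_out --deltas '[0,0,0,-0.001,0,0,1,0,0,0,0,0,0,1]'

```text
clock: 25.5
eef_pos: [552.1, 25.4, 28.1]
tool_rot: [-3.142, -0.001, -2.959]
force: [-2.2, 0.0, 6.9]
width: 64.7
gripper_force: 70.3
```

>>> carry_out --deltas '[0,0,0,-0.001,0,0,1,0,0,0,0,0,0,1]'

```text
clock: 25.75
eef_pos: [552.1, 25.4, 28.2]
tool_rot: [-3.142, -0.002, -2.959]
force: [-4.9, -0.9, 8.6]
width: 65.2
gripper_force: 70.5
```

>>> carry_out --deltas '[0,0,0,-0.001,0,0,1,0,0,0,0,0,0,1]'

```text
clock: 26.0
eef_pos: [552.1, 25.4, 28.1]
tool_rot: [3.142, -0.004, -2.958]
force: [-6.7, -1.2, 10.4]
width: 65.2
gripper_force: 70.7
```

>>> carry_out --deltas '[0,0,0,-0.001,0,0,1,0,0,0,0,0,0,-1,0,0,0,0,0,0,-1,0,0,0,0,0,0,-1,0,0,0,0,0,-0.02,-1,0,0,0,0,0,-0.05,-1,0,0,0,0,0,-0.05,-1,0,0,0,0,0,0,-1]'

```text
clock: 27.0
eef_pos: [559.0, 26.5, 151.7]
tool_rot: [-3.141, 0.01, -2.959]
force: [0.7, -1.0, -0.5]
width: 85.4
gripper_force: 0.0
```

```bash
python3 - <<'E'
from h import *
s=ctrl.read_state();print(s["clock"],s["eef_pos"],s["tool_rot"],s["width"],s["force"])
go([570.4,-241,16.3],.181+np.pi)
E
```

```text
27.0 [559.04030979  26.47080404 151.74081713] [-3.14090221  0.00978937 -2.95873997] 85.42791230847382 [ 0.69933284 -1.0028004  -0.47666491]
shift [  38.8 -265.   135.3] turnz 0.11
```

>>> carry_out --deltas '[0,0,0,0.0078,-0.053,0,-1,0,0,0,0.0078,-0.053,0,-1,0,0,0,0.0078,-0.053,0,-1,0,0,0,0.0078,-0.053,0,-1,0,0,0,0.0078,-0.053,0,-1,0,0,0,0,0,0,-1,0,0,0,0,0,0,-1,0,0,0,0,0,0,-1]'

```text
clock: 28.0
eef_pos: [565.5, -239.4, 147.3]
tool_rot: [3.14, -0.0, -2.956]
force: [0.5, 0.2, -0.5]
width: 85.6
gripper_force: 0.0
```

```bash
python3 - <<'E'
from h import *
s=ctrl.read_state();print(s["clock"],s["eef_pos"],s["tool_rot"],s["width"],s["force"])
go([570.4,-241,16.3],.181+np.pi)
E
```

```text
28.0 [ 565.46895314 -239.42433762  147.25836938] [ 3.14000650e+00 -2.64086996e-04 -2.95593520e+00] 85.55108329788267 [ 0.5109191   0.16592198 -0.54282535]
shift [ -4.6  -2.7 131. ] turnz 0.27
```

>>> carry_out --deltas '[0,0,0.2,-0.0046,-0.0027,0.055,-1,0,0,0,0,0,0.045,-1,0,0,0,0,0,0.022,-1,0,0,0,0,0,0.009,-1,0,0,0,0,0,0,-1,0,0,0,0,0,0,-1,0,0,0,0,0,0,1,0,0,0,0,0,0,1,0,0,0,0,0,0,1,0,0,0,0,0,0,1,0,0,0,0,0,0,1,0,0,0,0,0,0,1]'

```text
clock: 29.5
eef_pos: [571.1, -243.4, 18.2]
tool_rot: [-3.141, 0.002, -2.962]
force: [-0.0, 0.5, 5.1]
width: 65.4
gripper_force: 68.4
```

```bash
python3 - <<'E'
from h import *
s=ctrl.read_state();print(s["clock"],s["eef_pos"],s["tool_rot"],s["width"],s["force"],s["gripper_force"])
p=s["eef_pos"]; print("TCP-block x", p[:2]-[570.4,-241]); go(bw(-14,-.2,p[2]+8),.181+np.pi)
E
```

```text
29.5 [ 571.06745912 -243.40997839   18.1734761 ] [-3.14108373e+00  1.83543160e-03 -2.96208627e+00] 65.39487901575377 [-0.02119931  0.52013545  5.11991234] 68.36787343025208
TCP-block x [ 0.66745912 -2.40997839]
shift [ 14.5 267.7  -8.2] turnz -0.09
```

>>> carry_out --deltas '[0,0,0,0,0,-0.045,1,0,0,0,0,0,-0.055,1,0,0,0,0.0029,0.0535,0,1,0,0,0,0.0029,0.0535,0,1,0,0,0,0.0029,0.0535,0,1,0,0,0,0.0029,0.0535,0,1,0,0,0,0.0029,0.0535,0,1,0,0,0,0,0,0,1,0,0,0,0,0,0,1,0,0,0,0,0,0,1]'

```text
clock: 30.75
eef_pos: [508.5, 15.5, 116.9]
tool_rot: [-3.141, 0.0, -2.965]
force: [0.1, -0.3, -3.8]
width: 65.0
gripper_force: 68.9
```

```bash
python3 - <<'E'
from h import *
s=ctrl.read_state();print(s["clock"],s["eef_pos"],s["tool_rot"],s["width"],s["force"],s["gripper_force"])
go(bw(-14,-.1,28.2),.181+np.pi)
cv2.imwrite("pics/w7.png",ctrl.get_image("wrist")[:,:,::-1])
E
```

```text
30.75 [508.4735813   15.46103947 116.86696861] [-3.14074216e+00  1.65776629e-04 -2.96468900e+00] 64.96370856310521 [ 0.1497361  -0.27870645 -3.79948675] 68.92208218574524
shift [-0.8  2.  88.7] turnz -0.23
```

View pics/w7.png

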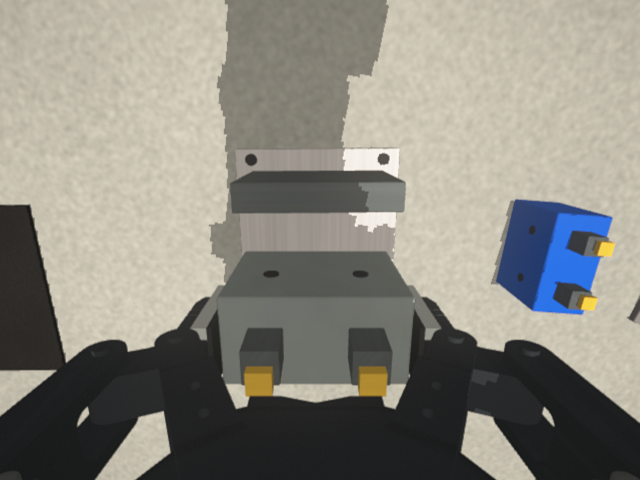

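The bit block hangs square above the bed, with its bottom edge clear of the front stop. I lower it, then push it back in small steps until it makes contact.

>>> carry_out --deltas '[0,0,-0.2,-0.0008,0.002,0.05,1,0,0,0,0,0,0.03,1,0,0,0,0,0,0.0085,1,0,0,0,0,0,0,1,0,0,0,0,0,0,1,0,0,0,0,0,0.0012,1,0,0,0,0,0,0,1,0,0,0,0,0,0,1]'

```text
clock: 31.8
eef_pos: [508.8, 19.3, 27.4]
tool_rot: [-3.142, 0.0, -2.959]
force: [-0.2, -0.1, -2.8]
width: 65.2
gripper_force: 69.1
```

```bash
python3 - <<'E'
from h import *
s=ctrl.read_state();print(s["clock"],s["eef_pos"],s["tool_rot"],s["width"],s["force"],s["gripper_force"])
go(bw(-14,-.1,26.2),.181+np.pi)
E
```

```text
31.8 [508.78028042  19.28244003  27.38967736] [-3.14155580e+00  4.55222348e-04 -2.95859774e+00] 65.23723735627397 [-0.21902522 -0.14840004 -2.84972799] 69.08957362174988
shift [ 0.1 -1.8  1.2] turnz 0.11
```

>>> carry_out --deltas '[0,0,0,0,-0.0018,0.0015,1,0,0,0,0,0,0,1,0,0,0,-0.002,0,0,1,0,0,0,-0.002,0,0,1,0,0,0,-0.001,0,0,1,0,0,0,0,0,0,1]'

```text
clock: 32.55
eef_pos: [512.9, 18.0, 26.1]
tool_rot: [-3.142, -0.002, -2.959]
force: [-3.7, -0.8, 7.6]
width: 64.9
gripper_force: 70.2
```

>>> carry_out --deltas '[0,0,0,-0.001,0,0,1,0,0,0,0,0,0,1]'

```text
clock: 32.8
eef_pos: [513.8, 18.1, 26.2]
tool_rot: [-3.141, -0.002, -2.959]
force: [-4.2, 1.0, 7.5]
width: 65.4
gripper_force: 70.2
```

>>> carry_out --deltas '[0,0,0,-0.001,0,0,1,0,0,0,0,0,0,1]'

```text
clock: 33.05
eef_pos: [514.8, 18.2, 26.1]
tool_rot: [-3.141, -0.002, -2.959]
force: [-3.1, -0.5, 8.2]
width: 64.9
gripper_force: 70.3
```

>>> carry_out --deltas '[0,0,0,-0.001,0,0,1,0,0,0,0,0,0,1]'

```text
clock: 33.3
eef_pos: [515.8, 18.4, 26.1]
tool_rot: [-3.141, -0.002, -2.959]
force: [-2.9, -0.3, 7.2]
width: 65.0
gripper_force: 70.3
```

>>> carry_out --deltas '[0,0,0,-0.001,0,0,1,0,0,0,0,0,0,1]'

```text
clock: 33.55
eef_pos: [516.3, 18.5, 26.2]
tool_rot: [-3.141, -0.003, -2.959]
force: [-4.2, -0.5, 8.8]
width: 65.0
gripper_force: 70.4
```

>>> carry_out --deltas '[0,0,0,-0.001,0,0,1,0,0,0,0,0,0,1]'

```text
clock: 33.8
eef_pos: [516.5, 18.5, 26.2]
tool_rot: [-3.141, -0.004, -2.959]
force: [-5.4, -1.1, 9.8]
width: 65.4
gripper_force: 70.5
```

>>> carry_out --deltas '[0,0,0,-0.003,0,0,1,0,0,0,0,0,0,1]'

```text
clock: 34.05
eef_pos: [516.4, 18.5, 26.2]
tool_rot: [3.141, -0.01, -2.959]
force: [-10.8, -2.1, 16.5]
width: 65.1
gripper_force: 71.5
```

>>> carry_out --deltas '[0,0,0,0,0,0,-1,0,0,0,0,0,0,-1,0,0,0,0,0,0,-1,0,0,0,0,0,-0.02,-1,0,0,0,0,0,-0.05,-1,0,0,0,0,0,-0.05,-1,0,0,0,0,0,-0.045,-1,0,0,0,0,0,0,-1]'

```text
clock: 35.05
eef_pos: [524.5, 20.0, 194.0]
tool_rot: [-3.141, 0.008, -2.959]
force: [-0.0, -0.5, 0.0]
width: 85.2
gripper_force: 0.0
```

```bash
python3 - <<'E'
from h import *
s=ctrl.read_state();print(s["clock"],s["eef_pos"],s["tool_rot"],s["width"],s["force"])
go([500,316,190],np.pi-.1)
E
```

```text
35.05 [524.51169859  20.03225986 194.00994573] [-3.14082475  0.00803822 -2.95870441] 85.23418006658227 [-0.04985842 -0.54383446  0.02394997]
shift [-29.7 295.5   4. ] turnz 16.21
```

>>> carry_out --deltas '[0,0,0,-0.005,0.0493,0,-1,0,0,0,-0.005,0.0493,0,-1,0,0,0,-0.005,0.0493,0,-1,0,0,0,-0.005,0.0493,0,-1,0,0,0,-0.005,0.0493,0,-1,0,0,0,-0.005,0.0493,0,-1,0,0,8.1,0,0,0,-1,0,0,8.1,0,0,0,-1,0,0,0,0,0,0,-1,0,0,0,0,0,0,-1,0,0,0,0,0,0,-1]'

```text
clock: 36.42
eef_pos: [497.4, 315.9, 190.4]
tool_rot: [-3.142, -0.0, 3.043]
force: [-0.2, -1.2, -0.7]
width: 85.3
gripper_force: 0.0
```

```bash
python3 - <<'E'
from h import *
import pickle
s=ctrl.read_state();print(s["clock"],s["eef_pos"],s["tool_rot"],s["width"],s["force"],s["qpos"])
c=ctrl.calibration("wrist");im=ctrl.get_image("wrist")[:,:,::-1];pickle.dump(c,open("w8.pkl","wb"));cv2.imwrite("pics/w8.png",im)
print(w2pix("w",[(502.5,315.7,106)],c)); cv2.imwrite("pics/w8c.png",crop(im,180,100,420,280,3.3))
t=ctrl.get_image("top")[:,:,::-1];cv2.imwrite("pics/t8.png",t)
E
```

```text
36.425 [497.41792562 315.94253954 190.37176626] [-3.14152817e+00 -3.78735948e-04  3.04271547e+00] 85.29954338669411 [-0.15696904 -1.16965451 -0.66369797] [-0.68352337  0.59026806  0.10982165  1.73843354 -0.08396815  0.81777674
  0.93726178]
[[315.06195104 250.52479107]]
```

View pics/w8c.png

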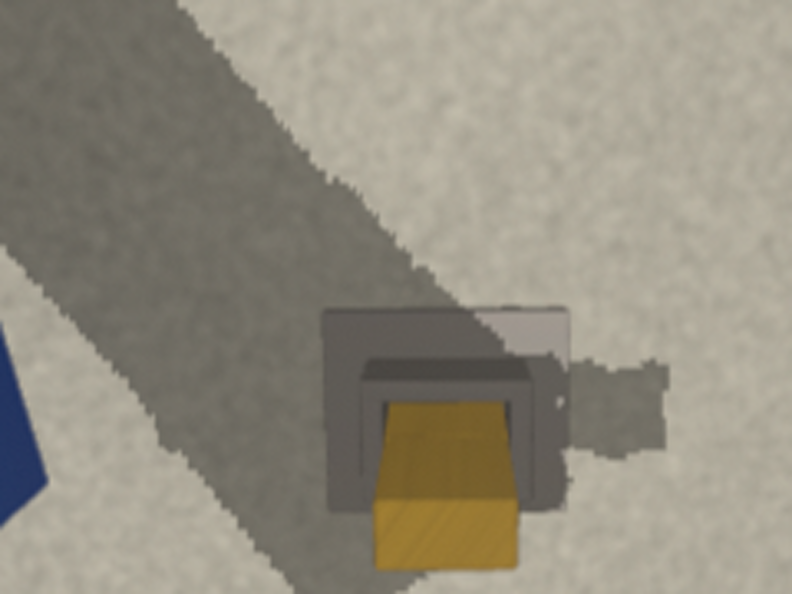

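The wedge's top face is at crop (374..518, 499..570), square with the tool. The plain straight face looks toward the camera (-x), and no shoulder shows on this side. I fit its pose.

```bash
python3 - <<'E'
from h import *
import pickle
np.set_printoptions(precision=2,suppress=True)
c=pickle.load(open("w8.pkl","rb"))
k=lambda a:np.array(a,float)/3.3+[180,100]-.3
q,e=fit("w",[(0,-15,106),(0,15,106),(16,15,106),(16,-15,106)],k([(374,499),(518,499),(518,569),(376,570)]),c,[502,315,-.1]);print(q,e)
g=[q[0]+8*np.cos(q[2]),q[1]+8*np.sin(q[2]),71];print(g);go(g,q[2]+np.pi)
E
```

```text
[502.41 315.62  -0.09] [[-0.57 -0.37]
 [ 0.73 -0.63]
 [ 0.47  0.57]
 [-0.63  0.51]]
[np.float64(510.37773372227593), np.float64(314.8691436769045), 71]
shift [-12.9   0.2 119.6] turnz -0.32
```

>>> carry_out --deltas '[0,0,-0.3,-0.0129,0.0002,0.05,-1,0,0,0,0,0,0.045,-1,0,0,0,0,0,0.018,-1,0,0,0,0,0,0.0066,-1,0,0,0,0,0,0,-1,0,0,0,0,0,0,-1]'

```text
clock: 37.28
eef_pos: [511.3, 315.7, 72.5]
tool_rot: [3.14, 0.002, 3.047]
force: [0.5, 0.9, -0.2]
width: 85.2
gripper_force: 0.0
```

```bash
python3 - <<'E'
from h import *
s=ctrl.read_state();print(s["clock"],s["eef_pos"],s["tool_rot"],s["force"]);go([510.38,314.87,71],3.05)
E
```

```text
37.275 [511.25683201 315.73885455  72.52206503] [3.13979202e+00 2.16404313e-03 3.04709515e+00] [ 0.54440534  0.89067114 -0.21512257]
shift [ 0.8 -1.   1.5] turnz -0.17
```

Good. I close here and then lift straight up.

>>> carry_out --deltas '[0,0,0,0.0005,-0.0008,0.001,-1,0,0,0,0,0,0,1,0,0,0,0,0,0,1,0,0,0,0,0,0,1,0,0,0,0,0,0,1,0,0,0,0,0,0,1,0,0,0,0,0,0,1,0,0,0,0,0,0,1]'

```text
clock: 38.28
eef_pos: [509.8, 314.3, 70.2]
tool_rot: [3.141, 0.0, 3.047]
force: [-0.1, -0.4, 3.8]
width: 29.3
gripper_force: 59.1
```

```bash
python3 - <<'E'
from h import *
s=ctrl.read_state();print(s["clock"],s["eef_pos"],s["tool_rot"],s["width"],s["gripper_force"],s["force"])
E
```

```text
38.275 [509.79416709 314.33034358  70.19120802] [3.14147040e+00 1.48687765e-04 3.04697128e+00] 29.29338989649111 59.09498155117035 [-0.12349543 -0.35724057  3.78921015]
```

>>> carry_out --deltas '[0,0,0,0,0,-0.03,1,0,0,0,0,0,-0.045,1,0,0,0,0,0,-0.045,1,0,0,0,-0.0012,-0.0502,0,1,0,0,0,-0.0012,-0.0502,0,1,0,0,0,-0.0012,-0.0502,0,1,0,0,0,-0.0012,-0.0502,0,1,0,0,0,-0.0012,-0.0502,0,1,0,0,0,-0.0012,-0.0502,0,1,0,0,-7.9,0,0,0,1,0,0,-7.9,0,0,0,1,0,0,0,0,0,0,1]'

```text
clock: 39.78
eef_pos: [488.1, 13.6, 189.6]
tool_rot: [3.141, -0.001, -2.962]
force: [1.1, 0.2, -2.7]
width: 29.5
gripper_force: 60.3
```

>>> carry_out --deltas '[0,0,0,0,0,0,1,0,0,0,0,0,0,1]'

```text
clock: 40.02
eef_pos: [488.4, 14.0, 189.9]
tool_rot: [-3.142, -0.0, -2.961]
force: [0.3, 0.1, -2.2]
width: 29.0
gripper_force: 60.3
```

```bash
python3 - <<'E'
from h import *
np.set_printoptions(precision=2,suppress=True)
s=ctrl.read_state();print(s["clock"],s["eef_pos"],s["tool_rot"],s["width"],s["gripper_force"],s["force"])
go(bw(-34.8,-.2,12+23+76.2-12),.181+np.pi)
# check row in place from the top picture taken clear of the bed: project expected points
im=cv2.imread("pics/t8.png")
P=[bw(*p) for p in((-44.5,-45,78),(-44.5,45,78),(-23.5,-33,62),(-23.5,33,62),(44.5,-33,62),(44.5,33,62),(-6.5,-17,80),(-6.5,17,80),(27.5,0,62))]
print(w2pix("top",P)); cv2.imwrite("pics/t8c.png",crop(im,265,235,360,340,5.5))
E
```

```text
40.025 [488.38  13.98 189.87] [-3.14 -0.   -2.96] 28.98678995390443 60.29976725578308 [ 0.34  0.08 -2.24]
shift [-0.1 -0.3 90.7] turnz -0.04
[[340.49 297.52]
 [293.65 312.44]
 [330.62 289.66]
 [296.98 300.33]
 [319.67 255.68]
 [286.49 266.04]
 [319.71 282.35]
 [302.12 287.9 ]
 [305.77 269.29]]
```

View pics/t8c.png

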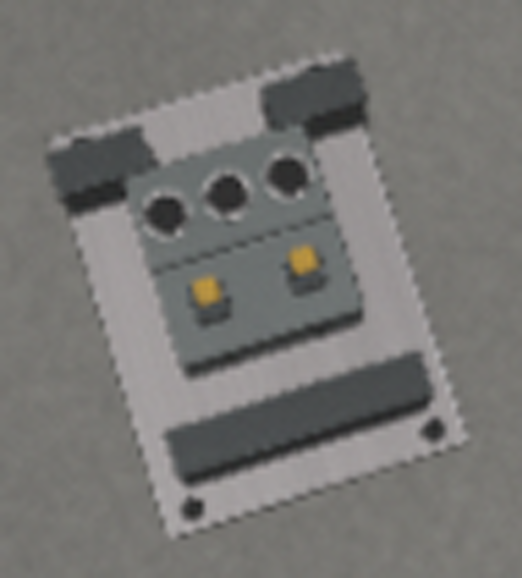

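The row stands tight and square: bores at the back against the stop, bits in front, and a clear gap ahead of the front stop at crop (300,410). I lower the wedge into the gap.

>>> carry_out --deltas '[0,0,0,-0.0001,-0.0003,0.04,1,0,0,0,0,0,0.03,1,0,0,0,0,0,0.015,1,0,0,0,0,0,0.0055,1,0,0,0,0,0,0,1,0,0,0,0,0,0,1]'

```text
clock: 40.78
eef_pos: [489.0, 13.5, 100.3]
tool_rot: [-3.141, 0.001, -2.961]
force: [0.5, 0.3, -1.3]
width: 29.0
gripper_force: 60.3
```

```bash
python3 - <<'E'
from h import *
np.set_printoptions(precision=2,suppress=True)
s=ctrl.read_state();print(s["clock"],s["eef_pos"],s["tool_rot"],s["width"],s["gripper_force"],s["force"])
go(bw(-37,-.2,21+64.2),.181+np.pi)
E
```

```text
40.775 [488.99  13.52 100.25] [-3.14  0.   -2.96] 29.046175716658414 60.32302737236023 [ 0.46  0.26 -1.27]
shift [ 2.6  0.2 15.1] turnz -0.0
```

>>> carry_out --deltas '[0,0,0,0.0015,0,0,1,0,0,0,0,0,0,1]'

```text
clock: 41.02
eef_pos: [488.0, 13.3, 100.1]
tool_rot: [-3.141, 0.002, -2.96]
force: [1.4, 0.8, -2.1]
width: 29.1
gripper_force: 60.3
```

>>> carry_out --deltas '[0,0,0,0.001,0,0,1,0,0,0,0,0,0,1]'

```text
clock: 41.28
eef_pos: [487.7, 13.3, 100.0]
tool_rot: [-3.141, 0.003, -2.96]
force: [3.5, 1.1, -0.7]
width: 29.0
gripper_force: 60.4
```

>>> carry_out --deltas '[0,0,0,0.001,0,0,1,0,0,0,0,0,0,1]'

```text
clock: 41.52
eef_pos: [487.4, 13.2, 100.0]
tool_rot: [-3.141, 0.005, -2.96]
force: [4.7, 1.2, -1.4]
width: 29.0
gripper_force: 60.4
```

>>> carry_out --deltas '[0,0,0,-0.0013,0,0.006,1,0,0,0,0,0,0.004,1,0,0,0,0,0,0.002,1,0,0,0,0,0,0,1]'

```text
clock: 42.02
eef_pos: [487.3, 13.2, 87.6]
tool_rot: [-3.141, 0.002, -2.96]
force: [4.2, 0.4, 1.1]
width: 29.2
gripper_force: 61.0
```

>>> carry_out --deltas '[0,0,0,0,0,0.0015,1,0,0,0,0,0,0,1]'

```text
clock: 42.28
eef_pos: [486.9, 13.1, 86.7]
tool_rot: [-3.141, 0.001, -2.96]
force: [3.1, 0.7, 10.3]
width: 29.4
gripper_force: 61.7
```

>>> carry_out --deltas '[0,0,0,0,0,0.0015,1,0,0,0,0,0,0,1]'

```text
clock: 42.52
eef_pos: [486.0, 12.9, 85.3]
tool_rot: [-3.141, -0.0, -2.961]
force: [0.6, 0.5, 11.7]
width: 29.3
gripper_force: 62.2
```

>>> carry_out --deltas '[0,0,0,0,0,0.001,1,0,0,0,0,0,0,1]'

```text
clock: 42.78
eef_pos: [485.9, 12.9, 84.8]
tool_rot: [-3.141, -0.0, -2.961]
force: [-0.0, 0.1, 18.5]
width: 29.3
gripper_force: 63.4
```

The wedge seated at TCP z 84.8, within 0.4 mm of its home height, with the straight face on the stop. I release, rise, shut the fingers and push on its top.

>>> carry_out --deltas '[0,0,0,0,0,0,-1,0,0,0,0,0,0,-1,0,0,0,0,0,0,-1,0,0,0,0,0,0,-1,0,0,0,0,0,-0.02,-1,0,0,0,0,0,-0.05,-1,0,0,0,0,0,0,1,0,0,0,0,0,0,1,0,0,0,0,0,0,1,0,0,0,0,0,0,1,0,0,0,0,0,0,1,0,0,0,0,0,0,1]'

```text
clock: 44.28
eef_pos: [486.3, 13.1, 153.2]
tool_rot: [3.141, -0.001, -2.96]
force: [0.1, 0.8, -0.0]
width: -0.1
gripper_force: 0.0
```

```bash
python3 - <<'E'
from h import *
np.set_printoptions(precision=2,suppress=True)
s=ctrl.read_state();print(s["clock"],s["eef_pos"],s["tool_rot"],s["width"],s["gripper_force"],s["force"])
go([486.2,13,121],.181+np.pi)
im=ctrl.get_image("wrist")[:,:,::-1];cv2.imwrite("pics/w9.png",im);c=ctrl.calibration("wrist")
m=cv2.inRange(cv2.cvtColor(im,cv2.COLOR_BGR2HSV),(15,110,90),(35,255,255));cs=sorted(cv2.findContours(m,0,2)[0],key=cv2.contourArea)[-3:]
for k in cs: print(cv2.boundingRect(k),cv2.minAreaRect(k)[2])
print(w2pix("w",[bw(x,y,121) for x,y in((-44.5,-15),(-44.5,15),(-28.5,15),(-28.5,-15))],c))
E
```

```text
44.275 [486.27  13.13 153.22] [ 3.14 -0.   -2.96] -0.1405555972421983 0.0 [ 0.12  0.81 -0.02]
shift [ 0.1 -0.1 32.2] turnz 0.01
(533, 303, 16, 13) 6.340191841125488
(545, 258, 16, 13) 90.0
(287, 235, 57, 50) 90.0
[[286.2  258.4 ]
 [344.22 258.42]
 [343.54 287.01]
 [286.86 286.99]]
```

>>> carry_out --deltas '[0,0,0,0,0,0.02,1,0,0,0,0,0,0.008,1,0,0,0,0,0,0.002,1,0,0,0,0,0,0,1,0,0,0,0,0,0,1]'

```text
clock: 44.95
eef_pos: [486.7, 13.1, 123.9]
tool_rot: [-3.142, 0.001, -2.96]
force: [0.2, -0.2, 0.3]
width: -0.3
gripper_force: 0.0
```

>>> carry_out --deltas '[0,0,0,0,0,0.0015,1,0,0,0,0,0,0,1]'

```text
clock: 45.2
eef_pos: [486.4, 13.1, 122.1]
tool_rot: [3.142, 0.0, -2.96]
force: [-0.6, 0.9, 0.2]
width: -0.2
gripper_force: 0.0
```

>>> carry_out --deltas '[0,0,0,0,0,0.001,1,0,0,0,0,0,0,1]'

```text
clock: 45.45
eef_pos: [486.4, 13.1, 120.9]
tool_rot: [3.142, -0.0, -2.96]
force: [0.8, -0.2, -0.2]
width: -0.5
gripper_force: 0.0
```

>>> carry_out --deltas '[0,0,0,0,0,0.001,1,0,0,0,0,0,0,1]'

```text
clock: 45.7
eef_pos: [486.4, 13.1, 120.4]
tool_rot: [3.142, 0.0, -2.96]
force: [-1.7, -0.1, 4.7]
width: -0.1
gripper_force: 2.4
```

Contact at z 120.4. I press on in small steps, aiming for roughly 20 N.

>>> carry_out --deltas '[0,0,0,0,0,0.0012,1,0,0,0,0,0,0,1]'

```text
clock: 45.95
eef_pos: [486.4, 13.1, 120.1]
tool_rot: [-3.142, 0.001, -2.961]
force: [-4.0, -0.1, 14.4]
width: 0.2
gripper_force: 7.7
```

>>> carry_out --deltas '[0,0,0,0,0,0.001,1,0,0,0,0,0,0,1]'

```text
clock: 46.2
eef_pos: [486.5, 13.0, 119.9]
tool_rot: [-3.141, 0.001, -2.961]
force: [-5.4, -1.3, 22.7]
width: 0.2
gripper_force: 11.9
```

>>> carry_out --deltas '[0,0,0,0,0,0,1,0,0,0,0,0,-0.01,1,0,0,0,0,0,-0.04,1,0,0,0,0,0,-0.06,-1,0,0,0,0,0,-0.03,-1,0,0,0,0,0,0,-1,0,0,0,0,0,0,-1,0,0,0,0,0,0,-1]'

```text
clock: 47.2
eef_pos: [485.5, 13.1, 256.4]
tool_rot: [3.141, -0.003, -2.96]
force: [-1.3, -0.4, -0.3]
width: 85.2
gripper_force: 0.0
```

```bash
python3 - <<'E'
from h import *
np.set_printoptions(precision=1,suppress=True)
s=ctrl.read_state();print(s["clock"],s["eef_pos"],s["width"],s["force"])
im=ctrl.get_image("wrist")[:,:,::-1];c=ctrl.calibration("wrist");cv2.imwrite("pics/w10.png",im)
hsv=cv2.cvtColor(im,cv2.COLOR_BGR2HSV)
m=cv2.inRange(hsv,(15,110,90),(35,255,255))
for k in sorted(cv2.findContours(m,0,2)[0],key=cv2.contourArea)[-5:]: print(cv2.boundingRect(k),round(cv2.minAreaRect(k)[2],1))
P=[bw(x,y,z) for x,y,z in((-44.5,-15,121),(-44.5,15,121),(-28.5,15,121),(-28.5,-15,121),(-6.5,-17,80),(-6.5,17,80))]
print(w2pix("w",P,c))
# spacer in tray seen from above: bright strip
t=ctrl.get_image("top")[:,:,::-1]; g=cv2.cvtColor(t,cv2.COLOR_BGR2GRAY)[275:360,450:560]; print(np.percentile(g,[5,50,99]))
q=(g>140).astype(np.uint8); k=max(cv2.findContours(q,0,2)[0],key=cv2.contourArea)
u=cv2.boxPoints(cv2.minAreaRect(k))+[450,275];w=pix2w("top",u,54)[:,:2];a=.245;d=w-[419.6,-331.5]
print("spacer top corners in tray frame",np.c_[d@[np.cos(a),np.sin(a)],d@[-np.sin(a),np.cos(a)]])
E
```

```text
47.2 [485.5  13.1 256.4] 85.2060490207079 [-1.3 -0.4 -0.3]
(472, 258, 10, 8) 90.0
(479, 224, 10, 9) 90.0
(329, 245, 9, 9) 90.0
(293, 245, 9, 9) 90.0
(297, 207, 37, 28) 90.0
[[296.3 216.8]
 [333.9 216.8]
 [333.6 236.1]
 [296.6 236.1]
 [297.  247. ]
 [333.2 247. ]]
[ 89. 116. 178.]
spacer top corners in tray frame [[  6.4  44.3]
 [  6.6 -55.5]
 [ -8.5 -54.5]
 [ -8.5  45. ]]
```

```bash
python3 -c "
from cell import ctrl
print(ctrl.finish_job())"
```

```text
the job is handed in; nothing more can be done
None
```

The job is handed in at 47 s of the 152 s allowed: the spacer stands in the tray, both blocks are back in line against the back stop, and the wedge was driven in with about 23 N to lock the row, with the gripper open and clear.

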